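Feed a spacer ring over the lip into its nest

TASK

Pick up the steel spacer ring from the bench, lay it flat on the nest's open entry deck and let go of it. Then push it from behind over the raised lip so that it drops flat into the pocket under the two keepers, carry on until it meets the end stop, and bear on it there for about a second with roughly 10 N, never more than 16 N. Finally back the tool away, leaving the ring flat against the stop and the other things on the bench where they are.

Things in the scene. Friction and masses are not known exactly. Their poses are not given: they have to be found in the camera images.
- spacer_centre (a point): Centre of the loose spacer: a plain bright steel ring, 56 mm outside diameter, 22 mm hole, 12 mm thick, 0.13 to 0.25 kg, lying flat on the bench at the start. The point is on the ring's axis, half-way up (6 mm above its underside); z is the ring's axis.
- nest: Fixed metal nest: dark base plate 180 x 80 mm, 8 mm thick; light lip and cheeks. Origin: on the bench (z = 0) under the middle of the lip's drop edge; x is the push direction (deck, lip, pocket, stop), z up. Cheeks 12 mm high stand on the plate at both sides, 60 mm apart (y = +-30 mm) from x = -8 to 66 mm, flared to about 66 mm apart at x = -36 mm.
- deck_mid (a point): Point on the flat upper face of the entry deck (8 mm above the bench, from x = -90 to -20 mm in the nest's frame, nothing above it), mid-width, 55 mm before the lip's drop edge; axes as the nest's. A ring laid here rests clear of the ramp.
- lip_edge (a point): Middle of the lip's drop edge, on its crest, 12 mm above the bench (x = 0 of the nest); axes as the nest's. On the deck side a ramp rises 4 mm from x = -20 to -6 mm, then the crest is level to x = 0; beyond, it drops sheer 4 mm to the pocket floor. Pushing the ring over it can take up to about 25 N, sliding it on the flat 1 to 4 N.
- keeper_mid (a point): Midway between the two dark keepers, which lie on the cheeks from x = 24 to 60 mm of the nest and reach inward to y = +-23 mm, so that the ring cannot be laid in from above. Undersides 31.5 mm, tops 35.5 mm above the bench (screw heads to 38.5). This point is at their undersides' height.
- pocket_mid (a point): Point on the flat pocket floor (8 mm above the bench), mid-width, 30 mm beyond the lip's drop edge; axes as the nest's. The pocket ends at the end stop: a rigid dark block 40 mm wide, 14 mm high, with a screw on top, that does not move. It is clamped anew each time, its face 59 to 73 mm beyond the drop edge; no reading gives where, so feel for it. The touching ring's centre is 28 mm before that face.
- cot: Bystander: a small beige rubber finger cot rolled to a ring, 25 mm across, 8 mm high; origin under its middle.
- cap_a: Bystander: black moulded cap, 24 mm across, 9 mm high, nearer the robot of two; origin under its middle.
- cap_b: Bystander: black moulded cap, 24 mm across, 9 mm high, farther of two; origin under its middle.
- marker: Bystander: grey-white felt marker with black cap, 128 mm long, 15 mm high, lying at the right of the nest; origin under its middle, y along it.
Not all that is in view belongs to the job. Several things look just like the part that bears spacer_centre: the one meant starts farthest to the robot's right.

How it is judged (in metres and radians):
On the way, in this order (a step that is already met when the one before it is completed fails the run):
1. the ring lies flat on the entry deck and has been let go (x of spacer_centre in the frame of nest between -0.085 and -0.04 m and y of spacer_centre in the frame of nest between -0.022 and 0.022 m and z of spacer_centre in the frame of nest between 0.012 and 0.016 m and angle between spacer_centre's own z axis and vertical below 0.06 rad and contact force between the fingers and spacer below 0.1 N), for 0.2 s.
2. the ring lies flat in the pocket and is held against the end stop with more than 6 N (x of spacer_centre in the frame of nest between 0.0275 and 0.05 m and z of spacer_centre in the frame of nest between 0.012 and 0.016 m and angle between spacer_centre's own z axis and vertical below 0.06 rad and contact force between spacer and stop above 6 N), for 0.3 s.
At the end, for the whole second after the job is handed in: The ring lies flat (within 0.06 rad) on the pocket floor beyond the lip, its rim within 2 mm of the end stop, at rest and released (x of spacer_centre in the frame of nest between 0.0275 and 0.05 m and y of spacer_centre in the frame of nest between -0.004 and 0.004 m and z of spacer_centre in the frame of nest between 0.012 and 0.016 m and angle between spacer_centre's own z axis and vertical below 0.06 rad and x of spacer_centre in the frame of stop_face above -0.03 m and linear speed of spacer below 0.01 m/s); the robot touches nothing.
It fails at once if the ring is pressed on the end stop with more than 16 N (contact force between spacer and stop above 16 N).
It fails at once if the finger cot, a cap or the marker beside the nest is moved by more than 25 mm (distance of any of cot, cap_a, cap_b, marker from where it was at the start of the episode above 0.025 m).
It also fails if it takes over 61 s, if anything falls off the work surface, if the arm or the gripper's body presses on something with over 40 N, if the wrist force passes 120 N, or if a joint passes its speed limit or range.

ROBOT

A 6-joint arm with a two-finger parallel gripper is mounted at the origin on a cart in front of the work surface, level with it; the furniture and walls round the work are solid. World frame = base frame: x ahead of the robot, y to its left, z up, the work surface at z = 0. Lengths are in mm, angles in rad, forces in N, time in s.
With the tool pointing down it reaches from about 150 to 775 mm from the base axis. Payload 6.1 kg.
Tool frame: the origin (TCP) lies midway between the tips of the shut fingers; the grasp point (between the pads) lies 19 mm behind it (grasp_offset is the distance from the TCP to the grasp point, in mm); x points along the fingers, y is the direction in which the jaws open and shut, and the axes are right-handed (so a half turn about x gives the same grasp; the last joint's range is limited). The gripper opens to 85 mm and grips with 20 to 120 N. Pads are 22 mm wide; open, the fingers measure 114 mm over their backs; the gripper's body (76 mm by 85 mm) begins 54 mm behind the grasp point. The pads swing forward as they close: fully open they stand 13 mm farther back than shut.
Start: joints at [-1.145, 0.126, -0.04, 1.405, 0, 1.571], TCP at [216.843, -478.108, 231.295] pointing down, gripper open.
Joint ranges: [-2.72, 2.72], [-0.95, 1.95], [-1.27, 1.35], [-1.78, 2.02], [-1.46, 1.47], [-3.14, 3.14]. Speed limits (rad/s): [2.39, 2.39, 3.01, 3.14, 3.14, 3.14].

INTERFACE

Orientations are given as a rotation vector (axis times angle).
In Python, from bench import * gives the robot as it stands. The module is installed in compiled form; this text tells all that it offers.
- The arm moves only by the tool carry_out, never from a script. Its argument "targets" is a list of rows, each a list of 7 numbers: the shift along the world's x, y, z in cm, then the turn, a rotation vector about the world's x, y, z in degrees, then the finger opening in cm, from 0 to 8.54. In form: [[tx, ty, tz, ax, ay, az, hand], ...]. A call has 1 to 12 rows; each row shifts and turns the commanded pose from where the row before left it; what a row does not reach is not made up. A row lasts 1/8 s, in which the tool goes at most 62.5 mm and 10.7 degrees, less where a joint would pass 70% of its speed; a pose out of reach is approached as far as the arm can. A call is refused whole if a number of a shift passes 6.25 or a number of a turn 10.7, either way. A call with a gripper value outside its range is refused whole. The fingers move at their own pace and stop on an object; "squeeze" is the grip in N (left out, the last holds). Time passes only in rows, so rows that do not move let the fingers close. It gives the time, the measured TCP pose, the force and the opening at its end, in the units of the state.
- sense(): the state, without advancing time (a new reading comes with each control period).
- camera(name): name is "scene" or "top" or "wrist"; returns (picture, depth): 480x640x3 uint8, blue, green, red; 480x640 float32, mm along the optical axis (not along the pixel's ray), 0 where there is no reading.
- camera_params(name): a dict with "fx", "fy", "cx", "cy" (pixels), "dist_coeffs" ([k1, k2, p1, p2, k3] as OpenCV has them; the pictures are not rectified), "extrinsics" (4x4, takes a point from camera to world coordinates). Camera axes: x right, y up, looking along -z (the intrinsics and any distortion apply to the point x, -y, -z); pixel columns grow to the right and rows downward; lengths in mm; the calibration is good to about 2 mm. A picture is of the moment at which its call begins: read the wrist's pose just before it. camera_params takes no time and is no camera call; for the wrist camera it gives the pose at the moment of the call.
- close_job(): hands the job in, once; it reports no verdict.
Trained networks look in the newest picture that a camera, given by its name, has taken for a name from the list of things; names that differ only in an ending like _2 or _b are one class to them, and where a whole thing is asked for, a point or a joint stands for the part that bears it (a point fixed in the world has none). Each returns a list of dicts, best first, with "score" (0 to 1); they miss things now and then, are a little off and sometimes report something else, mostly with a low value. They report only what shows in the picture. A call takes as long as a camera call. They do not tell look-alikes from the thing itself.
- outline_of(camera, query): "region" (480x640 bool, what is visible of it) and "position" ([row, column] in pixels, amid what is visible of it).
- tip_of(camera, query): "position" ([row, column] in pixels: a listed point, or the origin of a listed thing).
The state is a dict: "clock": time; "joint_pos": joint angles; "dq": joint speeds; "effort": joint torques, N m; "ee_pos": TCP position; "orientation": TCP orientation; "ft_force": force on the tool from outside, world axes, zero at the start; "ft_torque": the same for the moment, N m; "width": finger opening in mm.
Only numpy, scipy, OpenCV 4.12 (cv2) and the standard library are available. Lean on these libraries where they do the work, as an engineer would, in place of code of your own. Each camera call takes 0.05 s, during which the arm holds its last target. There are 200 camera calls.

## Working session

There is one attempt and no reset: what is moved stays moved. The work goes in short steps, Python scripts to look and compute and a tool call to move; the robot and the scene stay as the last step left them, time stands still between calls to the robot, and variables do not carry over. Pictures are saved under pics/ and viewed, about 8 in all and at most 12, crops included, and the job is handed in when it is done.

Besides the shell and the picture viewer there is one more tool, called after "Request:" in YAML: its name, and indented under it one key for each argument. carry_out: Moves the arm, as the interface text tells. Its arguments: {"type":"object","properties":{"targets":{"type":"array"},"squeeze":{"type":"number"}},"required":["targets"]}

```bash
mkdir -p pics
cat > h.py <<'E'
from bench import *
import numpy as np, cv2
def ray(n,rc,P=None):
    P=P or camera_params(n); K=np.array([[P['fx'],0,P['cx']],[0,P['fy'],P['cy']],[0,0,1]])
    u=cv2.undistortPoints(np.array([[[rc[1],rc[0]]]],float),K,np.array(P['dist_coeffs'],float))[0,0]
    E=np.array(P['extrinsics']); d=E[:3,:3]@np.array([u[0],-u[1],-1.]); return E[:3,3],d
def at_depth(n,rc,z,P=None): o,d=ray(n,rc,P); return o+d*z
def at_z(n,rc,z,P=None): o,d=ray(n,rc,P); return o+d*(z-o[2])/d[2]
def tri(r):
    A=0;b=0
    for o,d in r:
        d=d/np.linalg.norm(d);M=np.eye(3)-np.outer(d,d);A=A+M;b=b+M@o
    return np.linalg.solve(A,b)
E
python3 - <<'E'
from h import *
np.set_printoptions(precision=1,suppress=True)
s=sense();print({k:s[k] for k in('clock','ee_pos','orientation','ft_force','width')})
for n in('scene','top','wrist'):
    p,d=camera(n);cv2.imwrite(f'pics/{n}0.png',p);np.save(f'pics/{n}0.npy',d)
    E=np.array(camera_params(n)['extrinsics']);print(n,E[:3,3],-E[:3,2])
    for q in('spacer_centre','nest','deck_mid','lip_edge','keeper_mid','pocket_mid','cot','cap_a','marker'):
        for t in tip_of(n,q)[:5]:
            rc=t['position'];r,c=[int(min(max(v,0),m)) for v,m in zip(rc,(479,639))];z=d[r,c]
            print(q,round(t['score'],2),np.array(rc),'depthpt',at_depth(n,rc,z) if z else None)
a=cv2.imread('pics/top0.png');b=cv2.imread('pics/scene0.png')
cv2.imwrite('pics/m0.png',cv2.resize(np.hstack([a,b]),(800,300)))
E
```

```text
{'clock': 0.0, 'ee_pos': array([ 216.7, -477.8,  230.5]), 'orientation': array([ 2. ,  0.4, -2. ]), 'ft_force': array([-0.2,  0.5,  0.2]), 'width': 85.87287070928551}
scene [198.5 335.9 653. ] [ 0.3 -0.7 -0.6]
spacer_centre 0.97 [377.1 386. ] depthpt [ 338.5 -129.3    0.5]
spacer_centre 0.86 [306.3 333.8] depthpt [ 463.1 -218.4   -1.3]
nest 0.89 [279.9 234.4] depthpt [ 630.8 -190.4    7.2]
nest 0.34 [232.5 329.1] depthpt [ 547.1 -370.     7.3]
deck_mid 0.78 [257.7 252.8] depthpt [ 632.1 -248.6    8.9]
lip_edge 0.74 [275.7 234.6] depthpt [ 635.  -197.5    8.8]
keeper_mid 0.58 [278.6 212.4] depthpt [ 662.7 -174.4   10. ]
pocket_mid 0.62 [289.1 222.3] depthpt [ 634.6 -161.9    9.7]
pocket_mid 0.53 [249.7 339.1] depthpt [ 512.4 -339.6    3.4]
cot 0.66 [277.  215.4] depthpt [ 662.5 -182.     7.2]
cot 0.61 [246.4 338.7] depthpt [ 514.7 -342.5    7.9]
cap_a 0.63 [204.1 266. ] depthpt [ 691.8 -389.6    9.4]
cap_a 0.45 [233.  328.9] depthpt [ 546.2 -367.4    8.3]
marker 0.87 [207.2 307.6] depthpt [ 616.7 -417.8    8.6]
top [ 328.6 -276.3  893.4] [ 0.2  0.  -1. ]
spacer_centre 0.98 [347.4 229.3] depthpt [ 340.1 -121.5   -1.7]
spacer_centre 0.68 [281.3 282.6] depthpt [ 461.2 -208.    -4.4]
nest 0.95 [190.7 280.4] depthpt [ 630.5 -195.     5.1]
deck_mid 0.64 [195.8 309.5] depthpt [ 622.  -249.9    7.4]
deck_mid 0.39 [190.  281.3] depthpt [ 632.3 -196.5    4. ]
lip_edge 0.93 [189.1 280.5] depthpt [ 633.3 -195.1    6.2]
lip_edge 0.52 [192.1 280.9] depthpt [ 626.1 -196.5   10.2]
keeper_mid 0.57 [181.9 256.1] depthpt [ 644.3 -149.1    9.6]
pocket_mid 0.79 [183.4 266.8] depthpt [ 643.3 -168.8    6.6]
cot 0.65 [258.9 363.9] depthpt [ 507.  -354.     4.9]
cap_a 0.53 [163.8 385.7] depthpt [ 690.2 -390.5    9.6]
cap_a 0.43 [236.6 375.6] depthpt [ 549.3 -374.4    6. ]
marker 0.93 [204.  400.7] depthpt [ 615.5 -420.8   -0.2]
wrist [ 283.7 -448.4  374.6] [-0.3 -0.1 -1. ]
```

View pics/top0.png

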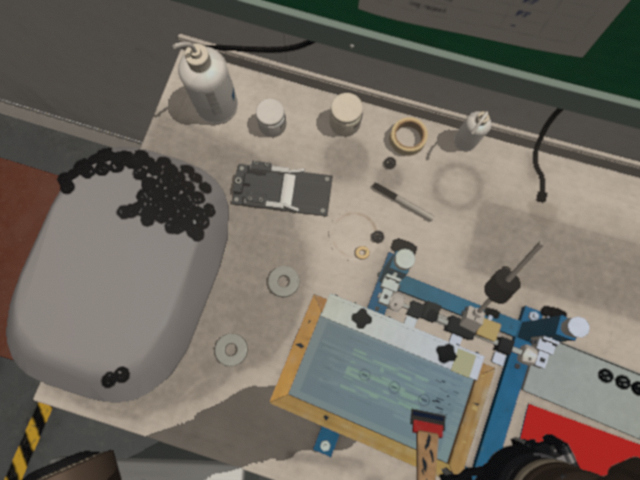

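View pics/scene0.png

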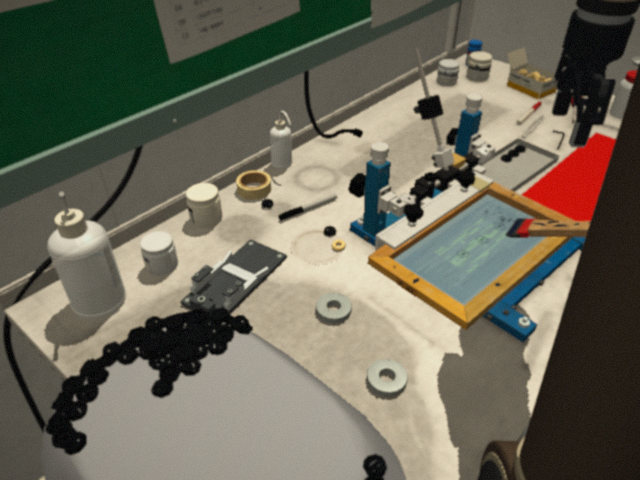

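Both views show two rings: top at pixels (281,282) and (347,229). The one at about world (462,-210) is farthest right, so that is the target. The nest is at (190,280), with its deck to the right (−y) and its push direction roughly +y.

Run:
```python
from h import *
from scipy.spatial.transform import Rotation as R
np.set_printoptions(precision=3,suppress=True)
s=sense();M=R.from_rotvec(s['orientation']).as_matrix();print(M,s['joint_pos'])
E=np.array(camera_params('wrist')['extrinsics']);print('cam in tool',M.T@(E[:3,3]-s['ee_pos']),M.T@-E[:3,2])
# ring heights from two views via outlines, triangulated
res={}
for n in('scene','top'):
    camera(n)
    for q in('spacer_centre','nest'):
        for o in outline_of(n,q)[:3]:
            m=o['region'].astype(np.uint8);c,ang=cv2.minAreaRect(cv2.findNonZero(m))[0::2];print(n,q,round(o['score'],2),np.array(o['position']),m.sum())
            if q=='spacer_centre':
                e=cv2.fitEllipse(max(cv2.findContours(m,0,2)[0],key=len));print('  ell',e,at_z(n,(e[0][1],e[0][0]),9)); 
    for t in tip_of(n,'spacer_centre')[:2]: res.setdefault(n,[]).append(ray(n,t['position']))
    for q in('deck_mid','lip_edge'): res[n].append(ray(n,tip_of(n,q)[0]['position']))
for a,b in zip(*res.values()): print('tri',tri([a,b]))
```

```text
[[-0.     0.413 -0.911]
 [ 0.    -0.911 -0.413]
 [-1.    -0.    -0.   ]] [-1.145  0.126 -0.04   1.405  0.     1.571]
cam in tool [-143.344    0.564  -73.112] [0.959 0.    0.283]
scene spacer_centre 0.96 [311.9 331.2] 802
  ell ((333.2984924316406, 307.73779296875), (29.6882381439209, 35.05213165283203), 91.76889038085938) [ 458.281 -206.569    9.   ]
scene spacer_centre 0.95 [381.5 384.4] 1165
  ell ((386.45135498046875, 377.52435302734375), (37.003944396972656, 41.121089935302734), 105.99032592773438) [ 335.835 -122.902    9.   ]
scene nest 0.68 [274.  233.6] 3654
top spacer_centre 0.88 [275.9 282.2] 696
  ell ((283.0601806640625, 281.1639099121094), (30.37604331970215, 31.123727798461914), 84.36378479003906) [ 459.475 -209.873    9.   ]
top spacer_centre 0.75 [344.2 225.3] 740
  ell ((231.03411865234375, 348.973388671875), (31.753801345825195, 32.6764030456543), 163.5748748779297) [ 337.379 -126.566    9.   ]
top spacer_centre 0.66 [190.1 283. ] 3948
  ell ((282.9631652832031, 189.4260711669922), (49.15275192260742, 113.25769805908203), 98.12842559814453) [ 631.875 -199.971    9.   ]
top nest 0.62 [191.1 285. ] 4020
tri [ 459.372 -209.564    9.241]
tri [ 339.982 -126.014    3.791]
tri [ 628.311 -252.014    8.607]
tri [ 633.511 -199.121   14.243]
```

Request:
carry_out:
  targets:
    - [2.43, 2.68, 0, 0, 0, 5.8, 8.5]
    - [2.43, 2.68, 0, 0, 0, 5.8, 8.5]
    - [2.43, 2.68, 0, 0, 0, 5.8, 8.5]
    - [2.43, 2.68, 0, 0, 0, 5.8, 8.5]
    - [2.43, 2.68, 0, 0, 0, 5.8, 8.5]
    - [2.43, 2.68, 0, 0, 0, 5.8, 8.5]
    - [2.43, 2.68, 0, 0, 0, 5.8, 8.5]
    - [2.43, 2.68, -2, 0, 0, 5.8, 8.5]
    - [2.43, 2.68, -2, 0, 0, 5.8, 8.5]
    - [2.43, 2.68, -2, 0, 0, 5.8, 8.5]
    - [0, 0, 0, 0, 0, 0, 8.5]
    - [0, 0, 0, 0, 0, 0, 8.5]

```text
clock: 3.6
ee_pos: [459.7, -210.3, 171.6]
orientation: [1.306, 1.143, -1.307]
ft_force: [0.5, 0.0, -1.1]
width: 85.2
```

```bash
cat > look.py <<'E'
from h import *
import sys
from scipy.spatial.transform import Rotation as R
np.set_printoptions(precision=2,suppress=True)
s=sense();print(s['clock'],s['ee_pos'],s['ft_force'],s['width'],'jaw',R.from_rotvec(s['orientation']).as_matrix()[:,1])
P=camera_params('wrist');p,d=camera('wrist');cv2.imwrite(f'pics/{sys.argv[1]}.png',p)
for q in sys.argv[2:]:
    for t in tip_of('wrist',q)[:2]:
        rc=t['position'];z=np.median([v for v in d[int(rc[0])-2:int(rc[0])+3,int(rc[1])-2:int(rc[1])+3].ravel() if v] or [0])
        h=dict(spacer_centre=6,deck_mid=8,lip_edge=12,pocket_mid=8,keeper_mid=31.5,nest=0)[q]
        print(q,round(t['score'],2),np.array(rc),'at_z',at_z('wrist',rc,h,P),'depth',at_depth('wrist',rc,z,P) if z else None)
for o in outline_of('wrist','spacer_centre')[:2]:
    c=max(cv2.findContours(o['region'].astype(np.uint8),0,2)[0],key=len)
    if len(c)>20:
        w=np.array([at_z('wrist',(y,x),12 if len(sys.argv)<3 or 'deck' not in sys.argv[1] else 20,P)[:2] for x,y in c[:,0]],np.float32)
        print('ring top circle',round(o['score'],2),cv2.fitEllipse(w),cv2.minEnclosingCircle(w))
E
python3 look.py w1 spacer_centre deck_mid lip_edge pocket_mid
```

```text
3.6 [ 459.72 -210.29  171.62] [ 0.53  0.01 -1.09] 85.2265934366258 jaw [ 0.99 -0.13 -0.  ]
spacer_centre 0.83 [141.1 159.7] at_z [ 338.33 -124.57    6.  ] depth [ 335.91 -124.31    0.35]
spacer_centre 0.81 [221.7 320.3] at_z [ 461.39 -210.17    6.  ] depth [ 461.22 -211.53    0.12]
deck_mid 0.61 [243.  514.8] at_z [ 631.33 -252.36    8.  ] depth [ 630.93 -252.09    8.75]
lip_edge 0.72 [180.5 520. ] at_z [ 632.27 -196.11   12.  ] depth [ 633.62 -196.59    9.47]
lip_edge 0.72 [128.7 539.6] at_z [ 646.39 -156.5    12.  ] depth [ 648.13 -156.67    9.01]
pocket_mid 0.91 [145.1 525.6] at_z [ 638.05 -168.17    8.  ] depth [ 637.55 -168.09    8.92]
ring top circle 0.98 ((461.41986083984375, -208.68386840820312), (54.24955749511719, 55.859832763671875), 162.37896728515625) ((461.41845703125, -208.64527893066406), 28.303667068481445)
ring top circle 0.74 ((339.1710510253906, -125.75347900390625), (55.244747161865234, 57.94569778442383), 92.67141723632812) ((339.4150085449219, -126.31971740722656), 29.20555877685547)
```

View pics/w1.png

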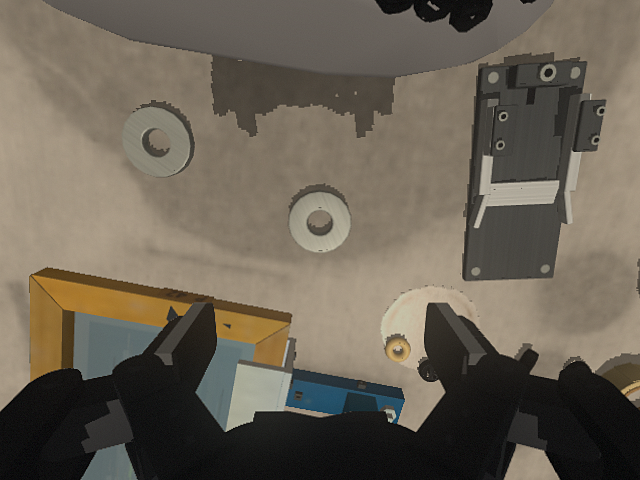

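The view shows the target ring at (221,320), the second ring at (141,160) and the nest at the right, clear of clutter. I'll check the grey object's height before going down.

Run:
```python
from h import *
np.set_printoptions(precision=0,suppress=True)
d=np.load('pics/top0.npy')
for rc in((200,120),(250,60),(170,180),(230,215),(300,160),(350,150)):print(rc,at_depth('top',rc,d[rc]))
```

```text
(200, 120) [579.  72.  71.]
(250, 60) [488. 160.  71.]
(170, 180) [645. -19.  53.]
(230, 215) [540. -88.  43.]
(300, 160) [411. -14.  71.]
(350, 150) [330.  -5.  64.]
```

Request:
carry_out:
  targets:
    - [0.15, 0.06, -3, 0, 0, 0, 6.4]
    - [0, 0, -3, 0, 0, 0, 6.4]
    - [0, 0, -3, 0, 0, 0, 6.4]
    - [0, 0, -3, 0, 0, 0, 6.4]
    - [0, 0, -2, 0, 0, 0, 6.4]
    - [0, 0, 0, 0, 0, 0, 6.4]
    - [0, 0, 0, 0, 0, 0, 6.4]

```text
clock: 4.78
ee_pos: [461.8, -209.9, 32.3]
orientation: [1.307, 1.142, -1.306]
ft_force: [0.7, -0.2, -0.4]
width: 64.1
```

```bash
python3 look.py w2 spacer_centre
```

```text
4.775 [ 461.8  -209.95   32.3 ] [ 0.68 -0.24 -0.44] 64.07680047041598 jaw [ 0.99 -0.13  0.  ]
spacer_centre 0.8 [282.4 315.3] at_z [ 460.78 -209.04    6.  ] depth [ 460.4  -211.4     0.35]
spacer_centre 0.64 [145.5  17. ] at_z [ 336.43 -124.59    6.  ] depth [ 331.88 -124.13    0.32]
ring top circle 0.91 ((460.8121643066406, -208.299072265625), (54.8880729675293, 57.34187316894531), 168.08987426757812) ((460.9955749511719, -208.15658569335938), 28.899978637695312)
ring top circle 0.56 ((340.4109802246094, -126.05533599853516), (54.023109436035156, 61.533695220947266), 88.03385162353516) ((343.4232177734375, -127.79313659667969), 28.509809494018555)
```

View pics/w2.png

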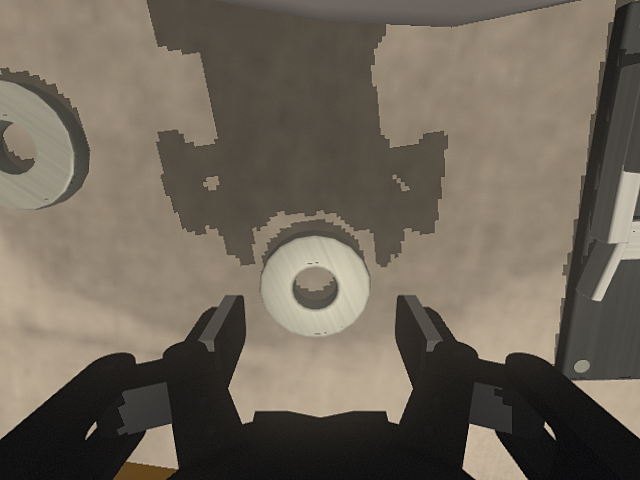

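The ring sits at (288,315) between the fingers, well centred. Going down.

Request:
carry_out:
  targets:
    - [-0.08, 0.12, -1, 0, 0, 0, 6.4]
    - [0, 0, -1, 0, 0, 0, 6.4]
    - [0, 0, -0.8, 0, 0, 0, 6.4]
    - [0, 0, -0.3, 0, 0, 0, 6.4]
    - [0, 0, 0, 0, 0, 0, 6.4]

```text
clock: 5.55
ee_pos: [460.4, -208.2, -0.0]
orientation: [1.306, 1.144, -1.307]
ft_force: [1.3, -0.2, -0.1]
width: 64.0
```

Request:
carry_out:
  targets:
    - [0, 0, -0.2, 0, 0, 0, 6.4]
    - [0, 0, 0, 0, 0, 0, 6.4]

```text
clock: 5.8
ee_pos: [460.6, -208.4, -1.6]
orientation: [1.306, 1.143, -1.306]
ft_force: [0.7, -0.7, 0.9]
width: 64.6
```

Request:
carry_out:
  targets:
    - [0, 0, -0.2, 0, 0, 0, 6.4]
    - [0, 0, 0, 0, 0, 0, 6.4]

```text
clock: 6.05
ee_pos: [460.5, -208.3, -3.8]
orientation: [1.306, 1.144, -1.306]
ft_force: [-0.5, 0.6, 0.2]
width: 64.1
```

Request:
carry_out:
  targets:
    - [0, 0, 0, 0, 0, 0, 5.2]
    - [0, 0, 0, 0, 0, 0, 5.2]
    - [0, 0, 0, 0, 0, 0, 5.2]
    - [0, 0, 0, 0, 0, 0, 5.2]
  squeeze: 50

```text
clock: 6.55
ee_pos: [460.5, -208.3, -3.0]
orientation: [1.306, 1.143, -1.306]
ft_force: [-1.8, 1.0, 6.1]
width: 53.9
```

Request:
carry_out:
  targets:
    - [0, 0, 0.1, 0, 0, 0, 5.0]
    - [0, 0, 0.4, 0, 0, 0, 5.0]
    - [0, 0, 1.5, 0, 0, 0, 5.0]
    - [0, 0, 3, 0, 0, 0, 5.0]
    - [0, 0, 3, 0, 0, 0, 5.0]
    - [0, 0, 0, 0, 0, 0, 5.0]
    - [0, 0, 0, 0, 0, 0, 5.0]

```text
clock: 7.42
ee_pos: [460.3, -208.2, 76.0]
orientation: [1.306, 1.144, -1.306]
ft_force: [0.5, 0.3, -2.2]
width: 53.8
```

```bash
python3 look.py w3 spacer_centre deck_mid lip_edge pocket_mid keeper_mid
```

```text
7.425 [ 460.32 -208.2    76.01] [ 0.49  0.25 -2.19] 53.84044497563924 jaw [ 0.99 -0.13 -0.  ]
spacer_centre 0.78 [147.1  85.1] at_z [ 336.94 -124.82    6.  ] depth [ 333.35 -124.5     0.3 ]
deck_mid 0.71 [291.3 592.9] at_z [ 630.96 -253.79    8.  ] depth [ 630.28 -253.29    8.9 ]
lip_edge 0.6 [204.3 610.9] at_z [ 633.62 -196.91   12.  ] depth [ 635.29 -197.53    9.87]
pocket_mid 0.7 [150.9 619. ] at_z [ 638.1  -167.41    8.  ] depth [ 637.32 -167.27    8.99]
ring top circle 0.95 ((339.7393798828125, -125.67462921142578), (55.051937103271484, 59.998199462890625), 87.01162719726562) ((339.9690856933594, -125.99810791015625), 30.225814819335938)
ring top circle 0.9 ((455.6707763671875, -252.138671875), (87.9496078491211, 94.3309326171875), 170.40228271484375) ((455.9342041015625, -251.8459014892578), 47.5374870300293)
```

View pics/w3.png

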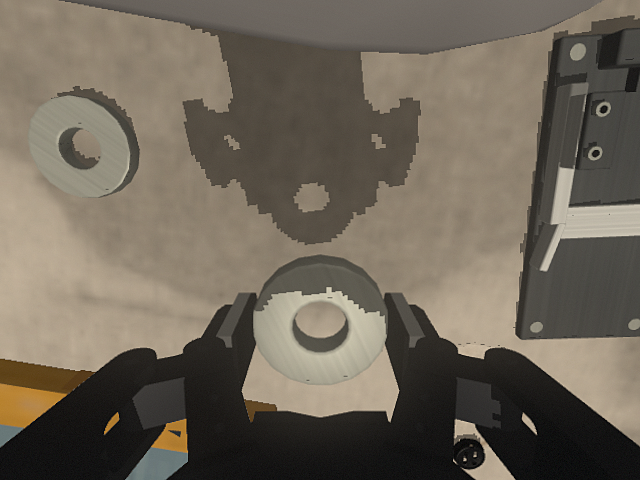

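The ring is gripped and level at (320,320). Now moving over the deck for a close look.

Request:
carry_out:
  targets:
    - [3.4, -0.96, 0, 0, 0, 0, 5.0]
    - [3.4, -0.96, 0, 0, 0, 0, 5.0]
    - [3.4, -0.96, 0, 0, 0, 0, 5.0]
    - [3.4, -0.96, 0, 0, 0, 0, 5.0]
    - [3.4, -0.96, 0, 0, 0, 0, 5.0]
    - [0, 0, 0, 0, 0, 0, 5.0]
    - [0, 0, 0, 0, 0, 0, 5.0]

```text
clock: 8.65
ee_pos: [629.8, -256.0, 75.5]
orientation: [1.306, 1.145, -1.307]
ft_force: [0.0, -0.1, -2.3]
width: 54.2
```

```bash
python3 look.py w4 deck_mid lip_edge pocket_mid keeper_mid nest
```

```text
8.65 [ 629.77 -256.02   75.53] [ 0.04 -0.06 -2.33] 54.20798733057563 jaw [ 0.99 -0.13 -0.  ]
deck_mid 0.7 [255.1 315.6] at_z [ 628.42 -254.      8.  ] depth [ 632.67 -229.9    81.31]
lip_edge 0.9 [162.3 310.2] at_z [ 633.16 -197.23   12.  ] depth [ 633.13 -197.29   11.11]
lip_edge 0.26 [106.6 309.4] at_z [ 636.87 -167.98   12.  ] depth [ 636.82 -167.72    8.87]
pocket_mid 0.92 [110.1 310.1] at_z [ 636.93 -169.5     8.  ] depth [ 636.94 -169.55    8.78]
keeper_mid 0.59 [ 75.2 301.1] at_z [ 635.26 -155.14   31.5 ] depth [ 634.61 -151.57    8.82]
nest 0.58 [158.1 310.7] at_z [ 633.37 -195.57    0.  ] depth [ 633.66 -195.14    8.68]
ring top circle 0.95 ((625.1807250976562, -299.4582824707031), (87.39693450927734, 93.82950592041016), 171.698486328125) ((625.3121948242188, -299.19732666015625), 47.27132034301758)
```

View pics/w4.png

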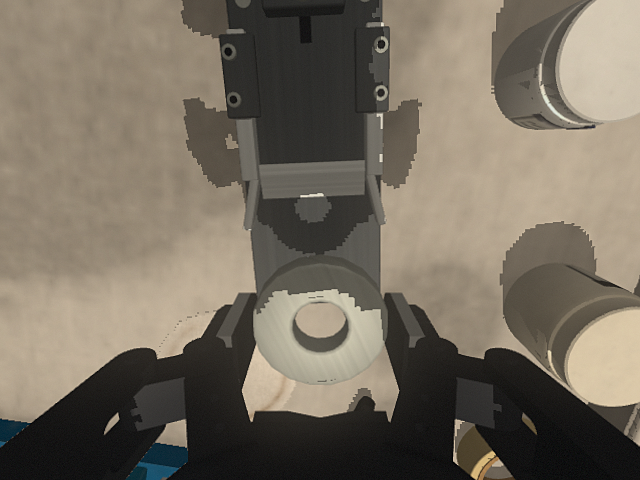

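The ring is held over the deck, the lip is at (162,310), and the nest runs nearly straight up the image. I'll measure its yaw from the lip strip and plate edges.

Run:
```python
from h import *
np.set_printoptions(precision=2,suppress=True)
P=camera_params('wrist');g=cv2.cvtColor(cv2.imread('pics/w4.png'),6).astype(int)
def line(pts,z,flip=False):
    w=np.array([at_z('wrist',p,z,P)[:2] for p in pts],np.float32)
    vx,vy,x,y=cv2.fitLine(w,cv2.DIST_HUBER,0,.01,.01).ravel(); r=np.abs((w-[x,y])@[-vy,vx]);
    a=np.degrees(np.arctan2(vx,vy)) if abs(vy)>abs(vx) else np.degrees(np.arctan2(-vy,vx)); return a,(x,y),r.max()
D=np.diff(g,axis=1);V=np.diff(g,axis=0)
print('crest',line([(150+np.argmax(V[150:175,c])+.5,c) for c in range(268,360,4)],12))
L=[(r,235+np.argmin(D[r,235:262])+.5) for r in range(235,282,3)];Rr=[(r,365+np.argmax(D[r,365:395])+.5) for r in range(228,282,3)]
print(L[::4],Rr[::4])
print('plateL',line(L,8),'plateR',line(Rr,8))
# pocket inner floor edges / cheek inner top
L=[(r,246+np.argmin(D[r,246:272])+.5) for r in range(122,158,3)];Rr=[(r,350+np.argmax(D[r,350:375])+.5) for r in range(122,158,3)]
print(L[::4],Rr[::4]);print('cheek in L',line(L,20),'R',line(Rr,20))
```

```text
crest (np.float32(5.4273667), (np.float32(634.9794), np.float32(-197.55156)), np.float32(0.32433373))
[(235, np.float64(250.5)), (247, np.float64(251.5)), (259, np.float64(252.5)), (271, np.float64(253.5))] [(228, np.float64(379.5)), (240, np.float64(379.5)), (252, np.float64(379.5)), (264, np.float64(380.5)), (276, np.float64(379.5))]
plateL (np.float32(5.2366076), (np.float32(589.4951), np.float32(-250.11034)), np.float32(0.3115182)) plateR (np.float32(4.912502), (np.float32(668.85614), np.float32(-258.68054)), np.float32(0.6322672))
[(122, np.float64(251.5)), (134, np.float64(252.5)), (146, np.float64(257.5))] [(122, np.float64(366.5)), (134, np.float64(366.5)), (146, np.float64(366.5))]
cheek in L (np.float32(2.4281156), (np.float32(605.5978), np.float32(-181.56458)), np.float32(1.9074742)) R (np.float32(5.387323), (np.float32(665.71405), np.float32(-189.89122)), np.float32(0.0007891059))
```

Request:
carry_out:
  targets:
    - [-0.1, 0.1, -2, 0, 0, 2.3, 5.0]
    - [0, 0, -2, 0, 0, 0, 5.0]
    - [0, 0, -1.5, 0, 0, 0, 5.0]
    - [0, 0, -0.9, 0, 0, 0, 5.0]
    - [0, 0, -0.4, 0, 0, 0, 5.0]
    - [0, 0, 0, 0, 0, 0, 5.0]
    - [0, 0, 0, 0, 0, 0, 5.0]

```text
clock: 9.88
ee_pos: [630.0, -255.5, 9.0]
orientation: [1.277, 1.163, -1.276]
ft_force: [0.3, 0.3, -1.5]
width: 53.9
```

Request:
carry_out:
  targets:
    - [0, 0, -0.1, 0, 0, 0, 5.0]
    - [0, 0, 0, 0, 0, 0, 5.0]

```text
clock: 10.12
ee_pos: [629.6, -255.3, 7.5]
orientation: [1.277, 1.164, -1.277]
ft_force: [-0.4, 0.8, -1.3]
width: 54.5
```

Request:
carry_out:
  targets:
    - [0, 0, -0.1, 0, 0, 0, 5.0]
    - [0, 0, 0, 0, 0, 0, 5.0]

```text
clock: 10.38
ee_pos: [629.4, -255.2, 6.2]
orientation: [1.277, 1.164, -1.277]
ft_force: [0.3, -0.6, -1.9]
width: 54.3
```

Request:
carry_out:
  targets:
    - [0, 0, -0.1, 0, 0, 0, 5.0]
    - [0, 0, 0, 0, 0, 0, 5.0]

```text
clock: 10.62
ee_pos: [629.5, -255.3, 5.2]
orientation: [1.277, 1.164, -1.277]
ft_force: [-0.1, -0.2, -1.9]
width: 54.3
```

Request:
carry_out:
  targets:
    - [0, 0, -0.1, 0, 0, 0, 5.0]
    - [0, 0, 0, 0, 0, 0, 5.0]

```text
clock: 10.88
ee_pos: [629.6, -255.3, 5.1]
orientation: [1.277, 1.164, -1.277]
ft_force: [-2.9, 0.6, 4.5]
width: 54.0
```

Request:
carry_out:
  targets:
    - [0, 0, -0.05, 0, 0, 0, 5.0]
    - [0, 0, 0, 0, 0, 0, 5.0]

```text
clock: 11.12
ee_pos: [629.6, -255.3, 5.0]
orientation: [1.277, 1.163, -1.277]
ft_force: [-3.5, 0.6, 8.9]
width: 54.1
```

Request:
carry_out:
  targets:
    - [0, 0, 0, 0, 0, 0, 6.8]
    - [0, 0, 0, 0, 0, 0, 6.8]
    - [0, 0, 0, 0, 0, 0, 6.8]
    - [0, 0, 0.5, 0, 0, 0, 6.8]
    - [0, 0, 1.5, 0, 0, 0, 6.8]
    - [0, 0, 2, 0, 0, 0, 6.8]
    - [0, 0, 2, 0, 0, 0, 6.8]
    - [-0.25, -2.75, 0, 0, 0, 0, 0]
    - [-0.25, -2.75, 0, 0, 0, 0, 0]
    - [0, 0, 0, 0, 0, 0, 0]
    - [0, 0, 0, 0, 0, 0, 0]
  squeeze: 50

```text
clock: 12.5
ee_pos: [624.2, -310.6, 63.5]
orientation: [1.278, 1.164, -1.278]
ft_force: [-1.0, -0.2, -0.2]
width: 0.2
```

```bash
python3 look.py w5deck spacer_centre lip_edge pocket_mid
```

```text
12.5 [ 624.21 -310.58   63.55] [-0.95 -0.16 -0.15] 0.17947414957661872 jaw [ 1.   -0.09 -0.  ]
lip_edge 0.82 [ 45.2 314.1] at_z [ 633.34 -195.83   12.  ] depth [ 633.36 -195.13    8.81]
ring top circle 0.88 ((630.8975830078125, -256.6294250488281), (54.70344924926758, 55.162628173828125), 79.03593444824219) ((630.7916870117188, -256.79541015625), 28.023975372314453)
```

View pics/w5deck.png

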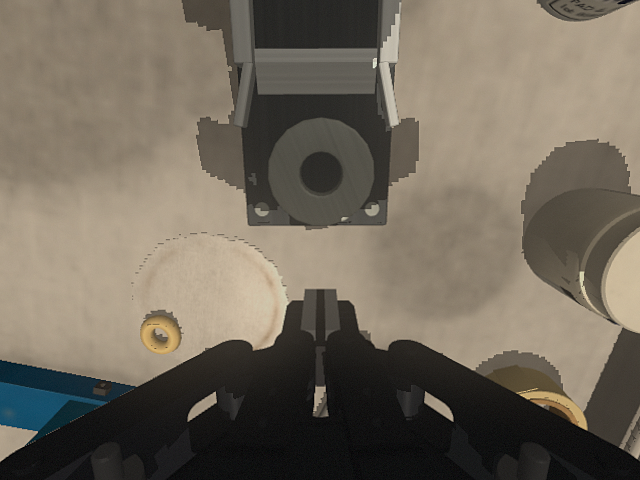

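The ring lies flat on the deck, released, at (172,321); the shut fingers are centred behind it. Now lowering to lip-clearing height.

Request:
carry_out:
  targets:
    - [0.1, 0, -2, 0, 0, 0, 0]
    - [0, 0, -2, 0, 0, 0, 0]
    - [0, 0, -0.9, 0, 0, 0, 0]
    - [0, 0, 0, 0, 0, 0, 0]
    - [0.04, 0.4, 0, 0, 0, 0, 0]
    - [0.04, 0.4, 0, 0, 0, 0, 0]
    - [0.04, 0.4, 0, 0, 0, 0, 0]
    - [0.04, 0.4, 0, 0, 0, 0, 0]
    - [0.0, 0, 0, 0, 0, 0, 0]

```text
clock: 13.88
ee_pos: [627.3, -294.0, 15.0]
orientation: [1.277, 1.164, -1.277]
ft_force: [0.1, 0.2, -0.2]
width: -0.0
```

Request:
carry_out:
  targets:
    - [0.04, 0.4, 0, 0, 0, 0, 0]
    - [0.04, 0.4, 0, 0, 0, 0, 0]
    - [0.03, 0.4, 0, 0, 0, 0, 0]
    - [0.04, 0.4, 0, 0, 0, 0, 0]

```text
clock: 14.38
ee_pos: [628.6, -278.2, 14.9]
orientation: [1.277, 1.164, -1.277]
ft_force: [-0.5, -2.5, 1.0]
width: 0.4
```

Request:
carry_out:
  targets:
    - [0.03, 0.3, 0, 0, 0, 0, 0]
    - [0.03, 0.3, 0, 0, 0, 0, 0]
    - [0.02, 0.3, 0, 0, 0, 0, 0]
    - [0.03, 0.3, 0, 0, 0, 0, 0]

```text
clock: 14.88
ee_pos: [629.8, -266.0, 14.8]
orientation: [1.277, 1.164, -1.277]
ft_force: [0.1, -1.8, 0.4]
width: -0.2
```

Request:
carry_out:
  targets:
    - [0.03, 0.3, 0, 0, 0, 0, 0]
    - [0.03, 0.3, 0, 0, 0, 0, 0]
    - [0.02, 0.3, 0, 0, 0, 0, 0]
    - [0.03, 0.3, 0, 0, 0, 0, 0]

```text
clock: 15.38
ee_pos: [629.1, -255.9, 14.6]
orientation: [1.273, 1.163, -1.282]
ft_force: [-7.6, -10.0, 3.2]
width: 0.1
```

```bash
python3 look.py w6deck spacer_centre lip_edge
```

```text
15.375 [ 629.1  -255.87   14.63] [-7.57 -9.96  3.22] 0.05896969519913781 jaw [ 1.   -0.09 -0.  ]
spacer_centre 0.59 [ 42.5 310.6] at_z [ 636.74 -149.76    6.  ] depth [ 636.75 -150.39    8.79]
ring top circle 0.82 ((636.5061645507812, -217.96080017089844), (55.519020080566406, 55.816680908203125), 84.8487319946289) ((636.3903198242188, -218.0844268798828), 28.432872772216797)
```

View pics/w6deck.png

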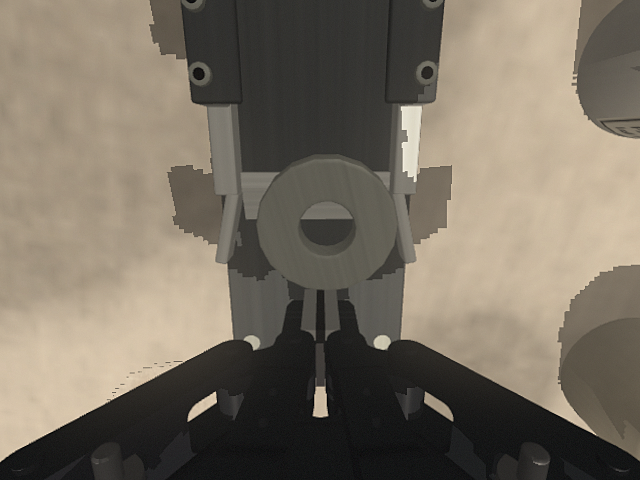

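The ring is on the ramp at (220,327), about 2–4 mm right of mid-channel and touching the right cheek's flare. I'll ease the tool leftwards while going on.

Request:
carry_out:
  targets:
    - [-0.1, 0.2, 0, 0, 0, 0, 0]
    - [-0.03, 0.2, 0, 0, 0, 0, 0]
    - [-0.02, 0.2, 0, 0, 0, 0, 0]
    - [0, 0.2, 0, 0, 0, 0, 0]

```text
clock: 16.08
ee_pos: [627.0, -248.8, 14.6]
orientation: [1.273, 1.162, -1.284]
ft_force: [-9.0, -12.0, 3.5]
width: -0.2
```

Request:
carry_out:
  targets:
    - [0, 0.2, 0, 0, 0, 0, 0]
    - [0, 0.2, 0, 0, 0, 0, 0]
    - [0, 0.2, 0, 0, 0, 0, 0]

```text
clock: 16.45
ee_pos: [625.4, -244.3, 14.5]
orientation: [1.27, 1.161, -1.289]
ft_force: [-13.7, -15.5, 6.1]
width: -0.3
```

The finger is slipping to the left of the ring. I'll back off, measure, and use slightly opened fingers as a cradle.

Request:
carry_out:
  targets:
    - [-0.05, -0.5, 0, 0, 0, 0, 0]
    - [-0.1, -1, 0, 0, 0, 0, 2.0]
    - [-0.05, -0.5, 0, 0, 0, 0, 2.0]
    - [0, 0, 0, 0, 0, 0, 2.0]
    - [0, 0, 0, 0, 0, 0, 2.0]

```text
clock: 17.08
ee_pos: [627.5, -260.0, 14.7]
orientation: [1.277, 1.164, -1.277]
ft_force: [0.2, -0.7, -0.6]
width: 20.1
```

```bash
python3 look.py w7deck lip_edge pocket_mid
```

```text
17.075 [ 627.48 -260.     14.73] [ 0.16 -0.73 -0.63] 20.14733543338424 jaw [ 1.   -0.09  0.  ]
lip_edge 0.75 [158.3 316.1] at_z [ 633.09 -196.06   12.  ] depth [ 633.3  -195.31   26.13]
lip_edge 0.54 [286.5 319.8] at_z [ 629.44 -251.47   12.  ] depth [ 629.3  -252.93    8.61]
pocket_mid 0.95 [ 79.8 315.1] at_z [ 635.46 -166.96    8.  ] depth [ 635.46 -167.11    9.05]
ring top circle 0.59 ((635.3772583007812, -207.10110473632812), (54.86454391479492, 56.05208969116211), 88.18804168701172) ((635.195068359375, -207.12547302246094), 28.418916702270508)
```

View pics/w7deck.png

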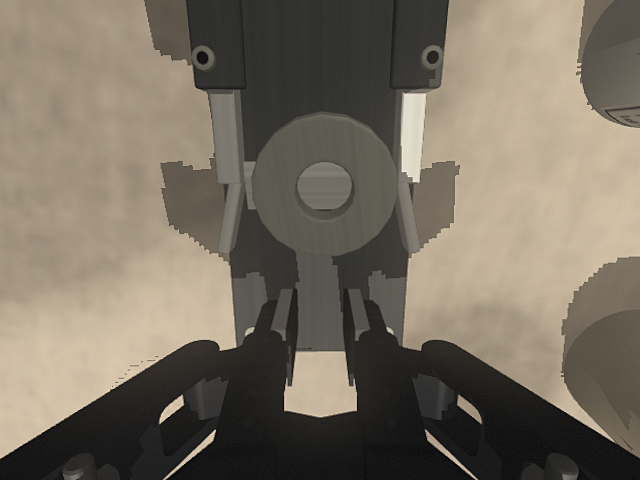

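The ring is at (185,325), partly over the crest and about 2 mm right, while the fingers are left of it. I'll shift right and push with the cradle.

Request:
carry_out:
  targets:
    - [0.22, 0, -0.07, 0, 0, 0, 2.0]
    - [0.04, 0.4, 0, 0, 0, 0, 2.0]
    - [0.04, 0.4, 0, 0, 0, 0, 2.0]
    - [0.04, 0.4, 0, 0, 0, 0, 2.0]
    - [0.03, 0.3, 0, 0, 0, 0, 2.0]
    - [0.02, 0.2, 0, 0, 0, 0, 2.0]

```text
clock: 18.02
ee_pos: [631.1, -243.4, 14.2]
orientation: [1.276, 1.164, -1.278]
ft_force: [-2.1, -2.5, -0.2]
width: 19.9
```

Request:
carry_out:
  targets:
    - [0.02, 0.2, 0, 0, 0, 0, 2.0]
    - [0.02, 0.2, 0, 0, 0, 0, 2.0]
    - [0.02, 0.2, 0, 0, 0, 0, 2.0]

```text
clock: 18.4
ee_pos: [630.5, -239.1, 14.1]
orientation: [1.274, 1.162, -1.282]
ft_force: [-5.6, -6.9, 2.3]
width: 20.2
```

Request:
carry_out:
  targets:
    - [-0.1, 0.2, 0, 0, 0, 0, 2.0]
    - [0.02, 0.2, 0, 0, 0, 0, 2.0]
    - [0.02, 0.2, 0, 0, 0, 0, 2.0]

```text
clock: 18.77
ee_pos: [631.1, -232.4, 14.5]
orientation: [1.276, 1.162, -1.279]
ft_force: [-3.7, -6.0, 2.5]
width: 20.2
```

Request:
carry_out:
  targets:
    - [0.02, 0.2, 0, 0, 0, 0, 2.0]
    - [0.02, 0.2, 0, 0, 0, 0, 2.0]
    - [0.02, 0.2, 0, 0, 0, 0, 2.0]

```text
clock: 19.15
ee_pos: [631.6, -228.0, 15.4]
orientation: [1.274, 1.159, -1.281]
ft_force: [-5.3, -10.8, 7.5]
width: 20.0
```

```bash
python3 look.py w8deck lip_edge pocket_mid
```

```text
19.15 [ 631.63 -228.     15.37] [ -5.33 -10.76   7.5 ] 19.965497437480177 jaw [ 1.   -0.09  0.  ]
lip_edge 0.82 [237.3 313.9] at_z [ 633.2  -196.74   12.  ] depth [ 633.12 -197.28   10.09]
pocket_mid 0.59 [164.9 317.6] at_z [ 637.64 -167.02    8.  ] depth [ 637.89 -165.5    27.71]
ring top circle 0.89 ((636.5354614257812, -192.5508575439453), (56.07849884033203, 57.1103401184082), 80.32130432128906) ((636.5371704101562, -193.04669189453125), 29.004968643188477)
```

Request:
carry_out:
  targets:
    - [-0.03, 0.2, 0, 0, 0, 0, 2.0]
    - [0.02, 0.2, 0, 0, 0, 0, 2.0]
    - [0.02, 0.2, 0, 0, 0, 0, 2.0]

```text
clock: 19.73
ee_pos: [632.4, -219.2, 14.4]
orientation: [1.278, 1.163, -1.276]
ft_force: [-0.3, -2.1, 2.2]
width: 20.1
```

Request:
carry_out:
  targets:
    - [0.02, 0.2, 0, 0, 0, 0, 2.0]
    - [0.02, 0.2, 0, 0, 0, 0, 2.0]
    - [0.02, 0.2, 0, 0, 0, 0, 2.0]

```text
clock: 20.1
ee_pos: [632.6, -212.9, 13.9]
orientation: [1.277, 1.165, -1.277]
ft_force: [0.7, -2.1, 1.3]
width: 20.1
```

Request:
carry_out:
  targets:
    - [0.02, 0.2, 0, 0, 0, 0, 2.0]
    - [0.02, 0.2, 0, 0, 0, 0, 2.0]
    - [0.01, 0.1, 0, 0, 0, 0, 2.0]
    - [0.01, 0.1, 0, 0, 0, 0, 2.0]

```text
clock: 20.6
ee_pos: [632.9, -207.0, 13.8]
orientation: [1.277, 1.165, -1.277]
ft_force: [-0.0, -0.3, -0.7]
width: 20.3
```

```bash
python3 look.py w9deck lip_edge
```

```text
20.6 [ 632.95 -207.05   13.84] [-0.01 -0.27 -0.74] 20.309557651123246 jaw [ 1.   -0.09 -0.  ]
lip_edge 0.9 [281.4 315.3] at_z [ 633.2  -195.55   12.  ] depth [ 633.84 -190.49   24.19]
ring top circle 0.78 ((637.5214233398438, -171.26808166503906), (54.295310974121094, 56.46947479248047), 1.3130828142166138) ((637.7189331054688, -171.38412475585938), 28.409975051879883)
```

View pics/w9deck.png

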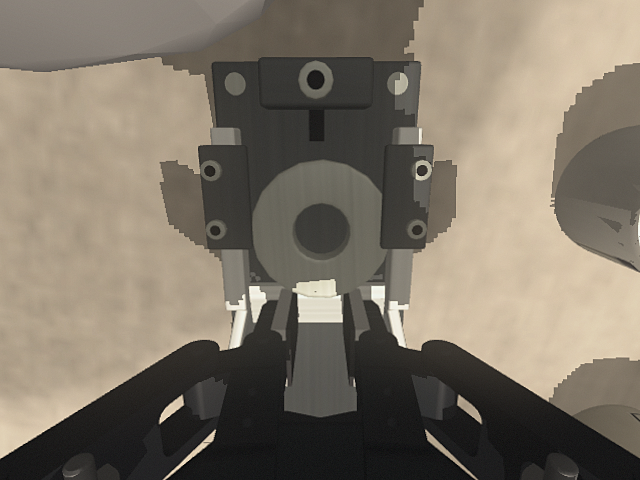

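The ring is in the pocket under the keepers, centred at (232,320), with the stop still about 15 mm ahead (row 108). Carrying on slowly.

Request:
carry_out:
  targets:
    - [0.01, 0.1, 0, 0, 0, 0, 2.0]
    - [0.01, 0.1, 0, 0, 0, 0, 2.0]
    - [0.01, 0.1, 0, 0, 0, 0, 2.0]
    - [0.01, 0.1, 0, 0, 0, 0, 2.0]
    - [0.01, 0.1, 0, 0, 0, 0, 2.0]
    - [0, 0.1, 0, 0, 0, 0, 2.0]

```text
clock: 21.5
ee_pos: [633.7, -201.3, 14.2]
orientation: [1.277, 1.164, -1.277]
ft_force: [-0.0, -2.2, 0.3]
width: 20.2
```

Run:
```python
from h import *
np.set_printoptions(precision=1,suppress=True)
P=camera_params('wrist');p,d=camera('wrist');cv2.imwrite('pics/w10.png',p)
g=cv2.cvtColor(p,6)
# image shift scale: print depth-derived points along centre column
L=np.array([634.4,-197.5]);X=np.array([.0906,.9959])
for r in range(70,250,6):
    z=d[r,330]
    if z: q=at_depth('wrist',(r,330),z,P);print(r,g[r,330],round((q[:2]-L)@X,1),round(q[2],1))
o=outline_of('wrist','spacer_centre')[0];c=max(cv2.findContours(o['region'].astype(np.uint8),0,2)[0],key=len)
w=np.array([at_z('wrist',(y,x),20,P)[:2] for x,y in c[:,0]],np.float32);e=cv2.minEnclosingCircle(w);print(e,(np.array(e[0])-L)@X)
```

```text
70 92 94.1 0.4
76 62 88.7 21.6
82 58 86.7 22.5
88 55 84.8 22.3
94 111 82.1 29.3
100 110 80.3 28.4
106 80 78.5 28.2
112 54 76.9 22.6
118 53 74.9 22.7
124 36 72.9 21.4
130 56 71.1 7.5
136 54 68.8 8.7
142 53 66.5 9.3
148 54 64.2 8.5
154 55 61.8 8.2
160 80 59.9 16.2
166 104 58.0 21.3
172 104 55.7 20.3
178 101 53.6 21.0
184 101 51.1 19.7
190 100 49.1 21.4
196 101 46.8 21.5
202 99 44.3 20.6
208 58 39.4 7.6
214 59 37.0 8.6
220 59 34.6 9.4
226 58 31.8 8.7
232 62 29.1 8.6
238 59 26.2 8.0
244 62 23.2 7.1
((638.7005004882812, -164.9752960205078), 28.181621551513672) 32.780978037414556
```

The ring is flat (top at 20–21 mm) with its front rim near 60 and the stop face near 72, so about 12 mm remain.

Request:
carry_out:
  targets:
    - [0.01, 0.1, 0, 0, 0, 0, 2.0]
    - [0.01, 0.1, 0, 0, 0, 0, 2.0]
    - [0.01, 0.1, 0, 0, 0, 0, 2.0]
    - [0.01, 0.1, 0, 0, 0, 0, 2.0]
    - [0.01, 0.1, 0, 0, 0, 0, 2.0]
    - [0, 0.1, 0, 0, 0, 0, 2.0]
    - [0.01, 0.1, 0, 0, 0, 0, 2.0]
    - [0.01, 0.1, 0, 0, 0, 0, 2.0]

```text
clock: 22.6
ee_pos: [634.4, -193.3, 14.1]
orientation: [1.277, 1.164, -1.277]
ft_force: [-1.1, -2.0, 1.0]
width: 20.1
```

Request:
carry_out:
  targets:
    - [0.01, 0.05, 0, 0, 0, 0, 2.0]
    - [0, 0.05, 0, 0, 0, 0, 2.0]
    - [0.01, 0.05, 0, 0, 0, 0, 2.0]
    - [0, 0.05, 0, 0, 0, 0, 2.0]

```text
clock: 23.1
ee_pos: [634.6, -191.3, 14.1]
orientation: [1.277, 1.164, -1.277]
ft_force: [-0.4, -1.5, 1.0]
width: 20.3
```

Request:
carry_out:
  targets:
    - [0.01, 0.05, 0, 0, 0, 0, 2.0]
    - [0, 0.05, 0, 0, 0, 0, 2.0]

```text
clock: 23.35
ee_pos: [634.7, -190.3, 14.1]
orientation: [1.277, 1.164, -1.277]
ft_force: [0.3, -2.5, 1.1]
width: 19.9
```

Request:
carry_out:
  targets:
    - [0.01, 0.05, 0, 0, 0, 0, 2.0]
    - [0, 0.05, 0, 0, 0, 0, 2.0]

```text
clock: 23.6
ee_pos: [634.8, -189.3, 14.1]
orientation: [1.277, 1.164, -1.277]
ft_force: [-0.3, -2.3, 0.4]
width: 20.1
```

Request:
carry_out:
  targets:
    - [0.01, 0.05, 0, 0, 0, 0, 2.0]
    - [0, 0.05, 0, 0, 0, 0, 2.0]

```text
clock: 23.85
ee_pos: [634.8, -188.9, 14.1]
orientation: [1.276, 1.163, -1.278]
ft_force: [-1.0, -4.9, 1.6]
width: 19.9
```

Request:
carry_out:
  targets:
    - [0.01, 0.05, 0, 0, 0, 0, 2.0]
    - [0, 0.05, 0, 0, 0, 0, 2.0]

```text
clock: 24.1
ee_pos: [634.9, -188.7, 14.2]
orientation: [1.276, 1.161, -1.279]
ft_force: [-0.9, -8.1, 0.4]
width: 20.0
```

The ring has met the stop and the force rises about 3.5 N per mm. Adding 0.9 mm and holding.

Request:
carry_out:
  targets:
    - [0, 0.05, 0, 0, 0, 0, 2.0]
    - [0, 0.04, 0, 0, 0, 0, 2.0]
    - [0, 0, 0, 0, 0, 0, 2.0]

```text
clock: 24.48
ee_pos: [634.8, -188.6, 14.2]
orientation: [1.275, 1.16, -1.28]
ft_force: [-1.2, -9.5, 0.6]
width: 19.7
```

Request:
carry_out:
  targets:
    - [0, 0, 0, 0, 0, 0, 2.0]
    - [0, 0, 0, 0, 0, 0, 2.0]
    - [0, 0, 0, 0, 0, 0, 2.0]
    - [0, 0, 0, 0, 0, 0, 2.0]
    - [0, 0, 0, 0, 0, 0, 2.0]
    - [0, 0, 0, 0, 0, 0, 2.0]
    - [0, 0, 0, 0, 0, 0, 2.0]

```text
clock: 25.35
ee_pos: [634.9, -188.6, 14.3]
orientation: [1.275, 1.16, -1.28]
ft_force: [-0.6, -8.5, 0.5]
width: 20.0
```

Request:
carry_out:
  targets:
    - [0, 0.04, 0, 0, 0, 0, 2.0]
    - [0, 0, 0, 0, 0, 0, 2.0]
    - [0, 0, 0, 0, 0, 0, 2.0]
    - [0, 0, 0, 0, 0, 0, 2.0]
    - [0, 0, 0, 0, 0, 0, 2.0]
    - [0, 0, 0, 0, 0, 0, 2.0]
    - [0, 0, 0, 0, 0, 0, 2.0]
    - [0, 0, 0, 0, 0, 0, 2.0]
    - [0, 0, 0, 0, 0, 0, 2.0]

```text
clock: 26.48
ee_pos: [634.8, -188.5, 14.2]
orientation: [1.275, 1.16, -1.28]
ft_force: [-1.2, -10.9, -0.4]
width: 20.0
```

Request:
carry_out:
  targets:
    - [-0.02, -0.2, 0, 0, 0, 0, 2.0]
    - [-0.04, -0.4, 0, 0, 0, 0, 2.0]
    - [-0.09, -1, 0, 0, 0, 0, 2.0]
    - [-0.18, -2, 0, 0, 0, 0, 2.0]
    - [0, 0, 1, 0, 0, 0, 2.0]
    - [0, 0, 2, 0, 0, 0, 2.0]
    - [0, 0, 2, 0, 0, 0, 2.0]
    - [0, 0, 1, 0, 0, 0, 2.0]
    - [0, 0, 0, 0, 0, 0, 2.0]
    - [0, 0, 0, 0, 0, 0, 2.0]

```text
clock: 27.72
ee_pos: [631.2, -221.9, 73.3]
orientation: [1.277, 1.165, -1.278]
ft_force: [-0.9, -0.8, 0.1]
width: 19.7
```

```bash
python3 look.py w11deck pocket_mid
python3 - <<'E'
from h import *
L=np.array([634.4,-197.5]);X=np.array([.0906,.9959]);P=camera_params('wrist');p,d=camera('wrist')
for o in outline_of('wrist','spacer_centre')[:1]:
    c=max(cv2.findContours(o['region'].astype(np.uint8),0,2)[0],key=len);w=np.array([at_z('wrist',(y,x),20,P)[:2] for x,y in c[:,0]],np.float32);e=np.array(cv2.minEnclosingCircle(w)[0])-L;print('nest xy',e@X,e@[-X[1],X[0]])
    q=np.array([at_depth('wrist',(y,x),d[y,x],P) for y,x in np.argwhere(o['region'])[::7] if d[y,x]]);q=q[q[:,2]>15];A=np.c_[q[:,:2],np.ones(len(q))];print('top z',np.median(q[:,2]),'slope',np.linalg.lstsq(A,q[:,2],rcond=None)[0][:2])
E
```

```text
27.725 [ 631.22 -221.85   73.3 ] [-0.86 -0.82  0.06] 19.678953372706786 jaw [ 1.   -0.09 -0.  ]
pocket_mid 0.89 [170.2 318.9] at_z [ 636.85 -168.02    8.  ] depth [ 636.99 -166.93   20.76]
ring top circle 0.64 ((639.2100830078125, -153.31602478027344), (54.16267776489258, 54.59102249145508), 1.6047284603118896) ((639.447998046875, -153.37098693847656), 28.01569938659668)
nest xy 44.206094620666505 -1.0113710150146709
top z 20.695139706265707 slope [0.0047611 0.0047046]
```

View pics/w11deck.png

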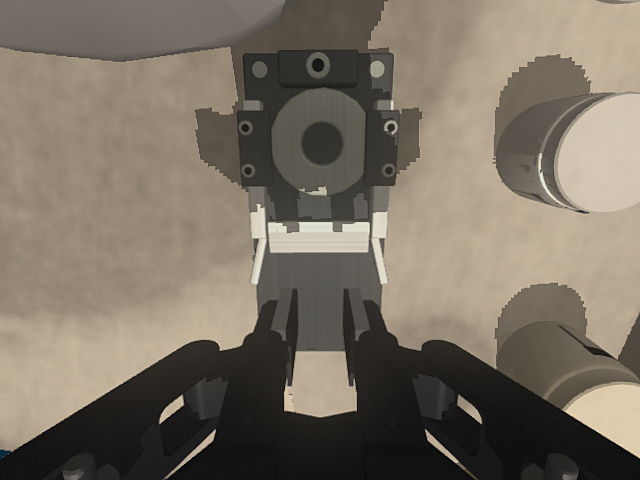

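The ring lies flat against the stop at (143,322), and the tool is clear.

```bash
python3 -c "from bench import *; print(close_job())"
```

```text
the job is handed in; nothing more can be done
None
```

I seated the ring against the end stop and handed the job in at about 28 s of the 61 s allowed. `close_job()` gave no verdict.

- **Placing:** I took the right-hand ring at about (461, −209) mm and laid it on the deck at about x = −59 mm in the nest's frame. I let go before pushing.
- **Pushing:** The first push, with shut fingers, slid off to the left because the ring sat against the right cheek. I backed off and pushed again with the fingers 20 mm open as a cradle. That took the ring over the lip and into the pocket. The highest reading on the way was about 22 N at the wrist, during the first push.
- **Bearing on the stop:** The ring was held there for about 2 s, with 8.5 to 10.9 N measured at the wrist. The force on the stop itself was not measured and may be up to about 2 N lower because of friction.
- **Final check:** The last wrist picture puts the ring's centre at x ≈ 44 mm and y ≈ −1 mm in the nest's frame. The ring is flat, with a slope below 0.01 rad. The tool was clear of it, 73 mm above the bench.
- **Disagreements:** Depth gave the ring's top as 20.7 mm against an expected 20 mm, which is within the calibration. The gripper read 54 mm on the 56 mm ring. I measured the stop face at about 72 mm, consistent with the ring's centre.
- **Not checked:** I did not measure the cot, caps and marker again at the end. None of the moves went near them.

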